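# Move the pinch-clip cover to the tub of eggs

## Task

The clip-on cover is on the empty tub: pinch its two opposing tabs together to free it, lift it off without tugging on the catches, and clip it onto the open tub of eggs. Press it down gently against the springy gasket, never ramming it or crushing the tabs, so that it is fully home with both tabs sprung back out and hooked under the rim. Leave the other things on the counter where they are.

Things in the scene. Friction and masses are not known exactly. Their poses are not given: they have to be found in the camera images.
- cover: White plastic cover, 0.13 to 0.22 kg, clipped on tub_covered at the start: plate 150 (own x) x 72 (y) x 4 mm; origin: centre of its underside, z up. Two ribbed paddles (the tabs) stand on it, 30 mm along x, to z = 39 mm, outer faces at y = +-29 mm. Below it are their outward hooks (to z = -19) and two rounded bars at x = +-59.5 (to z = -7) that enter a tub's mouth with 2.5 mm play. Fits either way round.
- pinch (a point): Point midway between the two paddles, 26 mm above the cover's origin; axes as the cover's. Pinch the paddles here from above, closing along y; the plate reaches out under the fingertips (plate top 22 mm below this point, tips must not touch it). Gripping with 20 to 40 N presses both tabs to their stops (46 mm over their outer faces) and holds the cover for carrying; over 70 N a finger crushes them.
- tab_left (a joint): Inward travel (m) of the tab on the cover's +y side: 0 = sprung out, 0.006 = stop. Spring 5 N to start, 11 N at the stop, plus rubbing of the loaded hook. The hook is clear of the rim's lip from about 0.0045 with the cover centred.
- tab_right (a joint): The same for the tab on the cover's -y side (positive = pressed inward).
- tub_covered: Narrow steel tub fixed on a heavy 170 x 92 mm stand, empty, wearing the cover at the start. 150 (own x) x 72 (y) mm, rim top 80 mm above its origin (centre of the stand's underside). Mouth 132 x 50 mm, with a 4 mm thick inward lip that the hooks catch under. A black gasket on the rim pushes the clipped cover up with about 7.5 N.
- tub_open: The same tub without cover, eggs in it (lower than the hooks reach): the cover must go here. It sits in its stand up to 7 mm higher or lower than this pose tells. The gasket stands 5 mm above the rim when free and yields 2.5 N/mm. Lower the cover, tabs pinched in: it meets the gasket 3 mm above the clipped place and the hard rim 2 mm below it. Let the tabs go while pressing with 8 to 12 N.
- seat (a point): Where the cover's origin lies when clipped on tub_open, if that sits at its nominal height (the true place is up to 7 mm above or below): 82 mm above its origin (stand's underside), centred; axes as the tub's. If the tabs are let go too high, the hooks jam in the mouth and the tabs stay 3 to 4 mm in; pinch and press again. Touch down slowly: over 35 N between cover and tub is ramming.
- dip_bowl: Bystander, leave alone: white ceramic bowl, 64 mm wide, 40 mm high, between the tubs; origin: centre of its underside.
- sauce_bottle: Bystander, leave alone: sauce bottle, 56 mm wide, 150 mm high; origin: centre of its underside.
- cup: Bystander, leave alone: white cup, 76 mm wide, 100 mm high; origin: centre of its underside.
- spice_jar: Bystander, leave alone: glass jar, 52 mm wide, 90 mm high, nearest the robot; origin: centre of its underside.
- mug: Bystander, leave alone: white mug, 80 mm wide, 90 mm high; origin: centre of its underside.
- spoon: Bystander, leave alone: spoon lying on the counter, about 200 mm; origin: centre of its underside.
- can: Bystander, leave alone: steel can, 74 mm wide, 110 mm high; origin: centre of its underside.
Not all that is in view belongs to the job. Leave any green, pink or red look-alike of the cover alone.

How it is judged (in metres and radians):
On the way, in this order (a step that is already met when the one before it is completed fails the run):
1. both tabs pressed in together while the cover is still on its first tub (value of joint each of tab_left, tab_right above 0.004 m and z of cover in the frame of tub_covered below 0.088 m), for 0.1 s.
2. cover lifted clear of the first tub (z of cover in the frame of tub_covered above 0.11 m), for 0.1 s.
At the end, for the whole second after the job is handed in: The cover lies at rest on the tub of eggs, centred within 6 mm, aligned within 0.08 rad (either way round) and level within 0.03 rad, its origin 72.5 to 90.5 mm above the tub's (clipped: 82, and up to 7 mm more or less), and both tabs sprung out (less than 2 mm of travel) (x of cover in the frame of tub_open between -0.006 and 0.006 m and y of cover in the frame of tub_open between -0.006 and 0.006 m and angle between the x axis of cover and the x axis of tub_open, either way round below 0.08 rad and z of cover in the frame of tub_open between 0.0725 and 0.0905 m and angle between cover's own z axis and vertical below 0.03 rad and value of joint each of tab_left, tab_right below 0.002 m and linear speed of cover below 0.01 m/s); the robot touches nothing.
It fails at once if cover rammed onto or torn off a tub (over 35 N between them) (contact force between cover and tub_covered above 35 N or contact force between cover and tub_open above 35 N).
It fails at once if tabs crushed (over 140 N from the two fingers together, 70 N each) (contact force between the fingers and cover above 140 N).
It fails at once if a bystander shifted more than 25 mm (distance of any of dip_bowl, sauce_bottle, cup, spice_jar, mug, spoon, can from where it was at the start of the episode above 0.025 m).
It fails at once if a bystander tipped over (angle between any of dip_bowl, sauce_bottle, cup, spice_jar, mug, can's own z axis and vertical above 0.4 rad).
It also fails if it takes over 48 s, if anything falls off the work surface, if the arm or the gripper's body presses on something with over 40 N, if the wrist force passes 120 N, or if a joint passes its speed limit or range.

## Robot

A 6-joint arm with a two-finger parallel gripper is mounted at the origin on the work surface. World frame = base frame: x ahead of the robot, y to its left, z up, the work surface at z = 0. Lengths are in m, angles in degrees, forces in N, time in s.
With the tool pointing down it reaches from about 0.375 to 0.9 m from the base axis. Payload 3.1 kg.
Tool frame: the origin (TCP) lies between the finger pads; the fingertips stand 22 mm ahead of it and the grasp point (between the pads) lies 3 mm ahead of it; y points along the fingers, x is the direction in which the jaws open and shut, and the axes are right-handed (so a half turn about y gives the same grasp; the last joint's range is limited). The gripper opens to 87 mm and grips with 3 to 60 N. Pads are 19 mm wide; open, the fingers measure 117 mm over their backs; the gripper's body (75 mm by 190 mm) begins 51 mm behind the grasp point.
Start: joints at [56.35, 30.224, 82.088, -0, 67.689, -10.227], TCP at [0.248, 0.573, 0.245] pointing down, gripper open.
Joint ranges: [-176.69, 176.69], [-43.24, 126.21], [12.49, 139.97], [-82, 262], [0, 151.66], [-163.58, 163.58]. Speed limits (degrees/s): [159.86, 159.86, 180, 180, 180, 180].

## Interface

Orientations are given as a 3x3 rotation matrix whose columns are the frame's x, y, z axes.
In Python, from rig import bot, imaging, workorder gives the robot as it stands. The module is installed in compiled form; this text tells all that it offers.
- The arm moves only by the tool drive_tool, never from a script. Its argument "commands" is a list of rows, each an object of numbers: "dx", "dy", "dz": the shift along the tool's x, y, z normalised to -1 to 1, where 1 is 4 cm; "wx", "wy", "wz": the turn, a rotation vector about the tool's x, y, z normalised to -1 to 1, where 1 is pi/2 rad; "grip": the finger opening in mm, from 0 to 87. In form: [{"dx": .., "dy": .., "dz": .., "wx": .., "wy": .., "wz": .., "grip": ..}, ...]. A call has 1 to 8 rows; each row shifts and turns the commanded pose from where the row before left it, along the tool's axes as they then stand; what a row does not reach is not made up. A row lasts 1/8 s, in which the tool goes at most 62.5 mm and 10.7 degrees, less where a joint would pass 70% of its speed; a pose out of reach is approached as far as the arm can. A call with a number of a shift or a turn outside -1 to 1 is refused whole. A call with a gripper value outside its range is refused whole. The fingers move at their own pace and stop on an object; the grip force is fixed at half the most. Time passes only in rows, so rows that do not move let the fingers close. It gives the time, the measured TCP pose, the force and the opening at its end, in the units of the state.
- bot.read_state(): the state, without advancing time (a new reading comes with each control period).
- imaging.capture(name): name is "side" or "top" or "wrist"; returns (picture, depth): 480x640x3 uint8, red, green, blue; 480x640 float32, m along the optical axis (not along the pixel's ray), 0 where there is no reading.
- imaging.get_calibration(name): a dict with "mtx" (3x3 intrinsics, pixels), "dist" ([k1, k2, p1, p2, k3] as OpenCV has them; the pictures are not rectified), "world_to_cam" (4x4, takes a point from world to camera coordinates). Camera axes: x right, y down, z forward; pixel columns grow to the right and rows downward; lengths in m; the calibration is good to about 2 mm. A picture is of the moment at which its call begins: read the wrist's pose just before it. get_calibration takes no time and is no camera call; for the wrist camera it gives the pose at the moment of the call.
- workorder.hand_in(): hands the job in, once; it reports no verdict.
The state is a dict: "time_s": time; "joint_positions": joint angles; "qvel": joint speeds; "tau": joint torques, N m; "position": TCP position; "tcp_rot": TCP orientation; "force": force on the tool from outside, world axes, zero at the start; "moment": the same for the moment, N m; "opening": opening from 0.0 (shut) to 1.0 (fully open).
Only numpy, scipy, OpenCV 4.12 (cv2) and the standard library are available. Lean on these libraries where they do the work, as an engineer would, in place of code of your own. Each camera call takes 0.05 s, during which the arm holds its last target. There are 200 camera calls.

## Working session

There is one attempt and no reset: what is moved stays moved. The work goes in short steps, Python scripts to look and compute and a tool call to move; the robot and the scene stay as the last step left them, time stands still between calls to the robot, and variables do not carry over. Pictures are saved under pics/ and viewed, on a budget of 10 in all, crops included, one or two more only if the job needs it, and the job is handed in when it is done.

Besides the shell and the picture viewer there is one more tool, called after ">>>" as name(argument=value, ...), one argument or row to a line, values as JSON. drive_tool: Moves the arm, as the interface text tells. Its arguments: {"type":"object","properties":{"commands":{"type":"array"}},"required":["commands"]}

```bash
mkdir -p pics; python3 - <<'E'
from rig import bot, imaging
import cv2,numpy as np
s=bot.read_state();print(s)
for n in("top","side"):
    p,d=imaging.capture(n);cv2.imwrite(f"pics/{n}0.png",p[:,:,::-1]);np.save(f"pics/{n}0.npy",d)
    c=imaging.get_calibration(n);print(n,c)
E
```

```text
{'time_s': 0.0, 'joint_positions': array([ 5.63521776e+01,  3.02783648e+01,  8.21574286e+01,  3.08279555e-04,
        6.76894631e+01, -1.02271133e+01]), 'qvel': array([ 0.05049503, -0.05683923, -0.01459974, -0.03775261,  0.08495993,
       -0.00234792]), 'tau': array([-6.09911531e-04, -4.40040386e+01, -1.76589435e+01,  6.31066924e-02,
        5.83453313e-02, -1.58831922e-04]), 'position': array([0.24800237, 0.57293075, 0.24357225]), 'tcp_rot': array([[ 3.97480152e-01, -1.21545212e-03, -9.17609967e-01],
       [ 9.17608252e-01, -1.81711033e-03,  3.97481816e-01],
       [-2.15051867e-03, -9.99997610e-01,  3.93043603e-04]]), 'force': array([-1.32577722, -0.38877219,  0.23121229]), 'moment': array([ 0.02708502, -0.0296344 ,  0.05421416]), 'opening': 0.9972653592180001}
top {'mtx': array([[452.07793243,   0.        , 311.06479784],
       [  0.        , 452.07793243, 240.36137893],
       [  0.        ,   0.        ,   1.        ]]), 'dist': array([-0.08337005,  0.        ,  0.        ,  0.        ,  0.        ]), 'world_to_cam': array([[-0.0229249 , -0.99928034,  0.0302199 , -0.0167092 ],
       [-0.99788815,  0.02103445, -0.06145557,  0.49351839],
       [ 0.06077569, -0.03156494, -0.99765223,  1.09465958],
       [ 0.        ,  0.        ,  0.        ,  1.        ]])}
side {'mtx': array([[559.94328635,   0.        , 309.83133547],
       [  0.        , 559.94328635, 235.23295634],
       [  0.        ,   0.        ,   1.        ]]), 'dist': array([-0.13485996,  0.        ,  0.        ,  0.        ,  0.        ]), 'world_to_cam': array([[ 0.75739786, -0.65283601, -0.01239442, -0.36139205],
       [-0.43800807, -0.49390112, -0.75113955,  0.28172229],
       [ 0.48424933,  0.57434034, -0.66002709,  1.33766122],
       [ 0.        ,  0.        ,  0.        ,  1.        ]])}
```

View pics/top0.png

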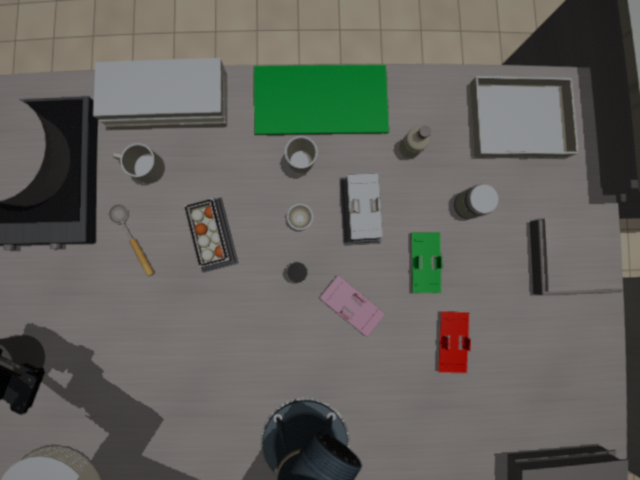

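View pics/side0.png

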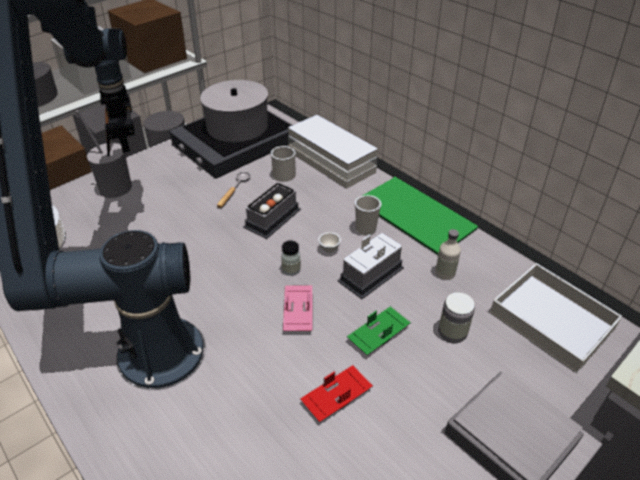

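Top view: the white cover is at about (364,207) with its paddles at (353,206) and (375,205). The egg tub is at (209,234), tilted. The dip bowl (299,217) and spice jar (296,272) lie between them.

```bash
cat > h.py <<'E'
import numpy as np, cv2
from rig import bot, imaging
def cloud(d,c,roi):
    u0,v0,u1,v1=roi
    v,u=np.mgrid[v0:v1,u0:u1]; z=d[v0:v1,u0:u1].ravel()
    n=cv2.undistortPoints(np.stack([u.ravel(),v.ravel()],1).astype(np.float64)[:,None],c["mtx"],c["dist"])[:,0]
    P=np.c_[n*z[:,None],z]; W=c["world_to_cam"]
    return np.where((z>0)[:,None],(P-W[:3,3])@W[:3,:3],np.nan)
def rect(P,lo,hi):
    Q=P[(P[:,2]>lo)&(P[:,2]<hi)]
    (c,s,a)=cv2.minAreaRect((Q[:,:2]*1000).astype(np.float32))
    if s[0]<s[1]: a+=90
    return np.round(c,1),np.round(s,1),round((a+90)%180-90,2),len(Q),np.round(np.median(Q[:,2]),4)
E
python3 - <<'E'
from h import *
c=imaging.get_calibration("top");d=np.load("pics/top0.npy")
for n,roi in dict(cov=(340,165,390,250),egg=(180,190,240,275)).items():
    P=cloud(d,c,roi)
    h,b=np.histogram(P[:,2],bins=np.arange(-.01,.15,.005));print(n,dict(zip(np.round(b,3),h)))
    for lo,hi in((.06,.1),(.07,.1),(.075,.095),(.1,.14)):
        try:print(lo,hi,rect(P,lo,hi))
        except Exception as e:print(e)
for n,roi in dict(bowl=(280,200,318,235),jar=(280,258,312,286),bottle=(395,120,435,160),cup=(280,130,322,178),mug=(110,135,160,185),can=(450,180,500,220)).items():
    P=cloud(d,c,roi);Q=P[P[:,2]>.02];print(n,np.round(np.nanmedian(Q,0),3),np.round(np.nanmax(Q,0),3))
print(imaging.get_calibration("wrist"))
E
```

```text
cov {np.float64(-0.01): np.int64(16), np.float64(-0.005): np.int64(674), np.float64(0.0): np.int64(911), np.float64(0.005): np.int64(192), np.float64(0.01): np.int64(69), np.float64(0.015): np.int64(21), np.float64(0.02): np.int64(22), np.float64(0.025): np.int64(52), np.float64(0.03): np.int64(145), np.float64(0.035): np.int64(33), np.float64(0.04): np.int64(13), np.float64(0.045): np.int64(20), np.float64(0.05): np.int64(19), np.float64(0.055): np.int64(19), np.float64(0.06): np.int64(21), np.float64(0.065): np.int64(15), np.float64(0.07): np.int64(23), np.float64(0.075): np.int64(21), np.float64(0.08): np.int64(358), np.float64(0.085): np.int64(1360), np.float64(0.09): np.int64(128), np.float64(0.095): np.int64(7), np.float64(0.1): np.int64(10), np.float64(0.105): np.int64(9), np.float64(0.11): np.int64(12), np.float64(0.115): np.int64(14), np.float64(0.12): np.int64(41), np.float64(0.125): np.int64(2), np.float64(0.13): np.int64(0), np.float64(0.135): np.int64(0), np.float64(0.14): np.int64(0)}
0.06 0.1 (array([ 566.9, -150.5]), array([150.5,  73.1]), 2.17, 1933, np.float64(0.086
[... 1741 characters left out ...]
1  ] [ 0.751 -0.254  0.155]
cup [ 0.711 -0.007  0.077] [0.764 0.03  0.104]
mug [0.689 0.383 0.068] [0.724 0.446 0.096]
can [ 0.572 -0.413  0.108] [ 0.61  -0.389  0.115]
{'mtx': array([[422.98521962,   0.        , 321.89587655],
       [  0.        , 422.98521962, 235.70197649],
       [  0.        ,   0.        ,   1.        ]]), 'dist': array([-0.04060261,  0.        ,  0.        ,  0.        ,  0.        ]), 'world_to_cam': array([[ 0.39831966,  0.91724431, -0.00208013, -0.62376444],
       [ 0.88198721, -0.38238433,  0.27546466, -0.03168734],
       [ 0.25187298, -0.11155764, -0.96130895,  0.39323856],
       [ 0.        ,  0.        ,  0.        ,  1.        ]])}
  return _methods._mean(a, axis=axis, dtype=dtype,
  ret = ret.dtype.type(ret / rcount)
```

Sizes match (150 x 73 mm). The cover is at (0.567, -0.1505), yaw 2.1°, with its plate top at 0.0867. The egg tub is at (0.5136, 0.2187), yaw 13.8°, with its gasket top at about 0.080, so it sits roughly 5 mm low. I'll turn the jaws onto the cover's y axis and travel at the current height.

>>> drive_tool(
  commands=[
    {"wy": -0.0943, "grip": 87},
    {"wy": -0.0943, "grip": 87},
    {"wy": -0.0943, "grip": 87},
    {"dx": -0.967, "dz": -0.385, "grip": 87},
    {"dx": -0.967, "dz": -0.385, "grip": 87},
    {"dx": -0.967, "dz": -0.385, "grip": 87},
    {"dx": -0.967, "dz": -0.385, "grip": 87},
    {"dx": -0.967, "dz": -0.385, "grip": 87},
  ],
)

```text
schema error: expected keys dx, dy, dz, wx, wy, wz, grip
```

>>> drive_tool(
  commands=[
    {"dx": 0, "dy": 0, "dz": 0, "wx": 0, "wy": -0.0943, "wz": 0, "grip": 87},
    {"dx": 0, "dy": 0, "dz": 0, "wx": 0, "wy": -0.0943, "wz": 0, "grip": 87},
    {"dx": 0, "dy": 0, "dz": 0, "wx": 0, "wy": -0.0943, "wz": 0, "grip": 87},
    {"dx": -0.967, "dy": 0, "dz": -0.385, "wx": 0, "wy": 0, "wz": 0, "grip": 87},
    {"dx": -0.967, "dy": 0, "dz": -0.385, "wx": 0, "wy": 0, "wz": 0, "grip": 87},
    {"dx": -0.967, "dy": 0, "dz": -0.385, "wx": 0, "wy": 0, "wz": 0, "grip": 87},
    {"dx": -0.967, "dy": 0, "dz": -0.385, "wx": 0, "wy": 0, "wz": 0, "grip": 87},
    {"dx": -0.967, "dy": 0, "dz": -0.385, "wx": 0, "wy": 0, "wz": 0, "grip": 87},
  ],
)

```text
time_s: 1.1
position: [0.3324, 0.3816, 0.2443]
tcp_rot: [[-0.036, -0.0, -0.999], [0.999, -0.0, -0.036], [-0.0, -1.0, 0.0]]
force: [0.4, 0.2, -0.8]
opening: 1.0
```

>>> drive_tool(
  commands=[
    {"dx": -0.967, "dy": 0, "dz": -0.385, "wx": 0, "wy": 0, "wz": 0, "grip": 87},
    {"dx": -0.967, "dy": 0, "dz": -0.385, "wx": 0, "wy": 0, "wz": 0, "grip": 87},
    {"dx": -0.967, "dy": 0, "dz": -0.385, "wx": 0, "wy": 0, "wz": 0, "grip": 87},
    {"dx": -0.967, "dy": 0, "dz": -0.385, "wx": 0, "wy": 0, "wz": 0, "grip": 87},
    {"dx": -0.967, "dy": 0, "dz": -0.385, "wx": 0, "wy": 0, "wz": 0, "grip": 87},
    {"dx": -0.967, "dy": 0, "dz": -0.385, "wx": 0, "wy": 0, "wz": 0, "grip": 87},
    {"dx": -0.967, "dy": 0, "dz": -0.385, "wx": 0, "wy": 0, "wz": 0, "grip": 87},
    {"dx": -0.967, "dy": 0, "dz": -0.385, "wx": 0, "wy": 0, "wz": 0, "grip": 87},
  ],
)

```text
time_s: 2.1
position: [0.4666, 0.0768, 0.2443]
tcp_rot: [[-0.035, -0.0, -0.999], [0.999, 0.0, -0.035], [0.0, -1.0, 0.0]]
force: [1.2, 0.5, -0.1]
opening: 0.999
```

>>> drive_tool(
  commands=[
    {"dx": -0.967, "dy": 0, "dz": -0.385, "wx": 0, "wy": 0, "wz": 0, "grip": 87},
    {"dx": -0.967, "dy": 0, "dz": -0.385, "wx": 0, "wy": 0, "wz": 0, "grip": 87},
    {"dx": -0.967, "dy": 0, "dz": -0.385, "wx": 0, "wy": 0, "wz": 0, "grip": 87},
    {"dx": -0.967, "dy": 0, "dz": -0.385, "wx": 0, "wy": 0, "wz": 0, "grip": 87},
    {"dx": -0.967, "dy": 0, "dz": -0.385, "wx": 0, "wy": 0, "wz": 0, "grip": 87},
    {"dx": -0.967, "dy": 0, "dz": -0.385, "wx": 0, "wy": 0, "wz": 0, "grip": 87},
    {"dx": 0, "dy": 0, "dz": 0, "wx": 0, "wy": 0, "wz": 0, "grip": 87},
    {"dx": 0, "dy": 0, "dz": 0, "wx": 0, "wy": 0, "wz": 0, "grip": 87},
  ],
)

```text
time_s: 3.1
position: [0.5661, -0.15, 0.2439]
tcp_rot: [[-0.035, -0.002, -0.999], [0.999, 0.001, -0.035], [0.001, -1.0, 0.002]]
force: [-0.3, 0.6, -0.3]
opening: 1.002
```

```bash
python3 - <<'E'
from h import *
s=bot.read_state();c=imaging.get_calibration("wrist");p,d=imaging.capture("wrist")
print(s["time_s"],s["position"],s["force"])
cv2.imwrite("pics/w1.png",p[:,:,::-1])
P=cloud(d,c,(0,0,640,480));k=(np.hypot(P[:,0]-.567,P[:,1]+.1505)<.1);P=P[k]
print(rect(P,.08,.092),rect(P,.105,.135),np.nanmax(P[:,2]))
for n in(0,):
    Q=P[(P[:,2]>.1)&(P[:,2]<.13)]
    for m in(Q[:,1]>-.1505,Q[:,1]<-.1505):print(Q[m].mean(0),Q[m].min(0),Q[m].max(0))
E
```

```text
3.1 [ 0.56611807 -0.14996322  0.24389981] [-0.33080767  0.59444262 -0.25008727]
(array([ 567.6, -150.3]), array([149.7,  72.3]), 1.88, 18266, np.float64(0.0879)) (array([ 566.8, -150.4]), array([30.2, 59.5]), -88.14, 811, np.float64(0.1222)) 0.3394827758238966
[ 0.56438485 -0.12396866  0.11843547] [ 0.55082866 -0.12588279  0.10013424] [ 0.58102978 -0.12068744  0.12432336]
[ 0.5660075  -0.17686184  0.11826084] [ 0.55257401 -0.18024456  0.10015718] [ 0.58269349 -0.17488462  0.12488557]
```

View pics/w1.png

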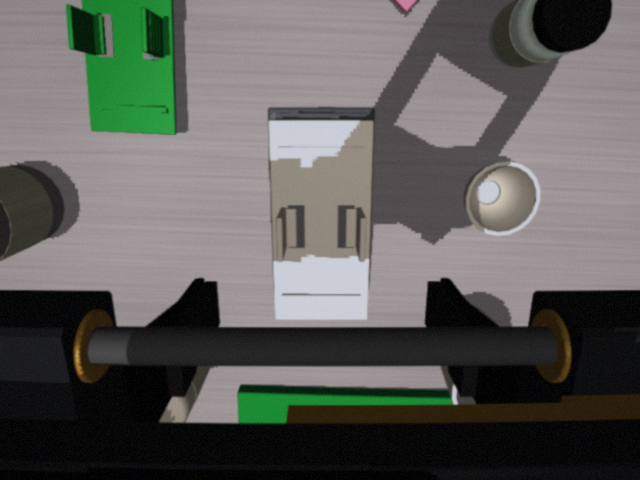

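The wrist view shows the cover at (322,215), with paddles at about (285,230) and (355,230), centred at (0.567, -0.150), yaw 1.9°. This agrees with the top view. Descending now.

>>> drive_tool(
  commands=[
    {"dx": 0, "dy": 0.6, "dz": -0.02, "wx": 0, "wy": 0, "wz": 0, "grip": 87},
    {"dx": 0, "dy": 0.8, "dz": 0, "wx": 0, "wy": 0, "wz": 0, "grip": 87},
    {"dx": 0, "dy": 0.8, "dz": 0, "wx": 0, "wy": 0, "wz": 0, "grip": 87},
    {"dx": 0, "dy": 0.6, "dz": 0, "wx": 0, "wy": 0, "wz": 0, "grip": 87},
    {"dx": 0, "dy": 0.3, "dz": 0, "wx": 0, "wy": 0, "wz": 0, "grip": 87},
    {"dx": 0, "dy": 0.15, "dz": 0, "wx": 0, "wy": 0, "wz": 0, "grip": 87},
    {"dx": 0, "dy": 0, "dz": 0, "wx": 0, "wy": 0, "wz": 0, "grip": 87},
    {"dx": 0, "dy": 0, "dz": 0, "wx": 0, "wy": 0, "wz": 0, "grip": 87},
  ],
)

```text
time_s: 4.15
position: [0.5683, -0.1507, 0.1155]
tcp_rot: [[-0.036, 0.002, -0.999], [0.999, -0.001, -0.036], [-0.001, -1.0, -0.002]]
force: [0.4, -0.4, 1.0]
opening: 0.998
```

>>> drive_tool(
  commands=[
    {"dx": 0, "dy": 0.06, "dz": 0, "wx": 0, "wy": 0, "wz": 0, "grip": 70},
    {"dx": 0, "dy": 0, "dz": 0, "wx": 0, "wy": 0, "wz": 0, "grip": 62},
    {"dx": 0, "dy": 0, "dz": 0, "wx": 0, "wy": 0, "wz": 0, "grip": 57},
    {"dx": 0, "dy": 0, "dz": 0, "wx": 0, "wy": 0, "wz": 0, "grip": 53},
    {"dx": 0, "dy": 0, "dz": 0, "wx": 0, "wy": 0, "wz": 0, "grip": 49},
    {"dx": 0, "dy": 0, "dz": 0, "wx": 0, "wy": 0, "wz": 0, "grip": 45},
    {"dx": 0, "dy": 0, "dz": 0, "wx": 0, "wy": 0, "wz": 0, "grip": 40},
    {"dx": 0, "dy": 0, "dz": 0, "wx": 0, "wy": 0, "wz": 0, "grip": 40},
  ],
)

```text
time_s: 5.15
position: [0.5678, -0.1506, 0.1125]
tcp_rot: [[-0.036, 0.0, -0.999], [0.999, -0.0, -0.036], [-0.0, -1.0, -0.0]]
force: [-2.2, -0.5, 4.6]
opening: 0.526
```

>>> drive_tool(
  commands=[
    {"dx": 0, "dy": 0, "dz": 0, "wx": 0, "wy": 0, "wz": 0, "grip": 40},
    {"dx": 0, "dy": 0, "dz": 0, "wx": 0, "wy": 0, "wz": 0, "grip": 40},
    {"dx": 0, "dy": 0, "dz": 0, "wx": 0, "wy": 0, "wz": 0, "grip": 40},
    {"dx": 0, "dy": 0, "dz": 0, "wx": 0, "wy": 0, "wz": 0, "grip": 40},
  ],
)

```text
time_s: 5.65
position: [0.5678, -0.1506, 0.1122]
tcp_rot: [[-0.036, 0.0, -0.999], [0.999, -0.0, -0.036], [-0.0, -1.0, -0.0]]
force: [-2.0, -0.7, 5.1]
opening: 0.523
```

The opening is 45.5 mm, so both tabs are at their stops, and the gasket is pushing up with about 5 N. Lifting slowly.

>>> drive_tool(
  commands=[
    {"dx": 0, "dy": -0.03, "dz": 0, "wx": 0, "wy": 0, "wz": 0, "grip": 40},
    {"dx": 0, "dy": -0.03, "dz": 0, "wx": 0, "wy": 0, "wz": 0, "grip": 40},
    {"dx": 0, "dy": -0.05, "dz": 0, "wx": 0, "wy": 0, "wz": 0, "grip": 40},
    {"dx": 0, "dy": -0.05, "dz": 0, "wx": 0, "wy": 0, "wz": 0, "grip": 40},
    {"dx": 0, "dy": -0.05, "dz": 0, "wx": 0, "wy": 0, "wz": 0, "grip": 40},
  ],
)

```text
time_s: 6.28
position: [0.5675, -0.1502, 0.1202]
tcp_rot: [[-0.036, -0.001, -0.999], [0.999, 0.001, -0.036], [0.001, -1.0, 0.001]]
force: [1.2, -0.3, -2.0]
opening: 0.521
```

>>> drive_tool(
  commands=[
    {"dx": 0, "dy": -0.1, "dz": 0, "wx": 0, "wy": 0, "wz": 0, "grip": 40},
    {"dx": 0, "dy": -0.1, "dz": 0, "wx": 0, "wy": 0, "wz": 0, "grip": 40},
    {"dx": 0, "dy": -0.2, "dz": 0, "wx": 0, "wy": 0, "wz": 0, "grip": 40},
    {"dx": 0, "dy": -0.3, "dz": 0, "wx": 0, "wy": 0, "wz": 0, "grip": 40},
    {"dx": 0, "dy": -0.5, "dz": 0, "wx": 0, "wy": 0, "wz": 0, "grip": 40},
    {"dx": 0, "dy": -0.6, "dz": 0, "wx": 0, "wy": 0, "wz": 0, "grip": 40},
    {"dx": 0, "dy": -0.5, "dz": 0, "wx": 0, "wy": 0, "wz": 0, "grip": 40},
    {"dx": 0, "dy": 0, "dz": 0, "wx": 0, "wy": 0, "wz": 0, "grip": 40},
  ],
)

```text
time_s: 7.28
position: [0.569, -0.1511, 0.215]
tcp_rot: [[-0.036, 0.005, -0.999], [0.999, -0.002, -0.036], [-0.002, -1.0, -0.005]]
force: [-0.7, -0.6, -1.9]
opening: 0.521
```

>>> drive_tool(
  commands=[
    {"dx": 0, "dy": 0, "dz": 0, "wx": 0, "wy": -0.0653, "wz": 0, "grip": 40},
    {"dx": 0, "dy": 0, "dz": 0, "wx": 0, "wy": -0.0653, "wz": 0, "grip": 40},
    {"dx": 0.4, "dy": 0, "dz": -0.04, "wx": 0, "wy": 0, "wz": 0, "grip": 40},
    {"dx": 0.845, "dy": 0, "dz": -0.08, "wx": 0, "wy": 0, "wz": 0, "grip": 40},
    {"dx": 0.845, "dy": 0, "dz": -0.08, "wx": 0, "wy": 0, "wz": 0, "grip": 40},
    {"dx": 0.845, "dy": 0, "dz": -0.08, "wx": 0, "wy": 0, "wz": 0, "grip": 40},
    {"dx": 0.845, "dy": 0, "dz": -0.08, "wx": 0, "wy": 0, "wz": 0, "grip": 40},
    {"dx": 0.845, "dy": 0, "dz": -0.08, "wx": 0, "wy": 0, "wz": 0, "grip": 40},
  ],
)

```text
time_s: 8.28
position: [0.5395, 0.0355, 0.2121]
tcp_rot: [[-0.237, -0.001, -0.972], [0.972, 0.001, -0.237], [0.001, -1.0, 0.001]]
force: [0.2, -0.0, -1.8]
opening: 0.521
```

>>> drive_tool(
  commands=[
    {"dx": 0.845, "dy": 0, "dz": -0.08, "wx": 0, "wy": 0, "wz": 0, "grip": 40},
    {"dx": 0.4, "dy": 0, "dz": -0.04, "wx": 0, "wy": 0, "wz": 0, "grip": 40},
    {"dx": 0, "dy": 0, "dz": 0, "wx": 0, "wy": 0, "wz": 0, "grip": 40},
    {"dx": 0, "dy": 0, "dz": 0, "wx": 0, "wy": 0, "wz": 0, "grip": 40},
  ],
)

```text
time_s: 8.78
position: [0.5338, 0.0821, 0.2125]
tcp_rot: [[-0.238, 0.0, -0.971], [0.971, -0.001, -0.238], [-0.001, -1.0, -0.0]]
force: [-0.0, -0.7, -0.6]
opening: 0.519
```

```bash
python3 - <<'E'
from h import *
s=bot.read_state();c=imaging.get_calibration("wrist");p,d=imaging.capture("wrist")
print(s["time_s"],s["position"],s["tcp_rot"],s["opening"])
cv2.imwrite("pics/w2.png",p[:,:,::-1])
P=cloud(d,c,(0,0,640,480))
E=P[np.hypot(P[:,0]-.5136,P[:,1]-.2187)<.1]
for lo,hi in((.06,.1),(.07,.1),(.073,.09)): print(rect(E,lo,hi))
print(np.histogram(E[:,2],bins=np.arange(.06,.1,.002)))
C=P[np.hypot(P[:,0]-s["position"][0],P[:,1]-s["position"][1])<.1]
print(rect(C,.175,.198)); print(rect(C,.165,.198)); print(np.histogram(C[:,2],bins=np.arange(.16,.23,.004)))
E
```

```text
8.775 [0.53380255 0.08213645 0.21250273] [[-2.37757163e-01  2.60477765e-04 -9.71324592e-01]
 [ 9.71324420e-01 -5.90011678e-04 -2.37757279e-01]
 [-6.35023338e-04 -9.99999792e-01 -1.12728911e-04]] 0.5185046495153085
(array([495.3, 214.6]), array([111.8,  73.1]), 13.18, 8088, np.float64(0.0788))
(array([493.2, 214.6]), array([107.6,  73.2]), 13.82, 7045, np.float64(0.0807))
(array([492.5, 214. ]), array([106.,  73.]), 13.22, 6814, np.float64(0.0811))
(array([ 315,  217,  197,  162,  152,  147,  197,  381, 1479, 1170,  888,
       2689,   94,    0,    0,    0,    0,    0,    0,    0]), array([0.06 , 0.062, 0.064, 0.066, 0.068, 0.07 , 0.072, 0.074, 0.076,
       0.078, 0.08 , 0.082, 0.084, 0.086, 0.088, 0.09 , 0.092, 0.094,
       0.096, 0.098, 0.1  ]))
(array([523.2,  80.4]), array([128.8,  72.3]), 13.69, 38056, np.float64(0.1879))
(array([523.2,  80.4]), array([128.8,  72.3]), 13.69, 38056, np.float64(0.1879))
(array([    0,     0,     0,     0,     0,     0, 20678, 16206,  1003,
         349,   344,   375,   384,   397,   493,  1237,   377]), array([0.16 , 0.164, 0.168, 0.172, 0.176, 0.18 , 0.184, 0.188, 0.192,
       0.196, 0.2  , 0.204, 0.208, 0.212, 0.216, 0.22 , 0.224, 0.228]))
```

View pics/w2.png

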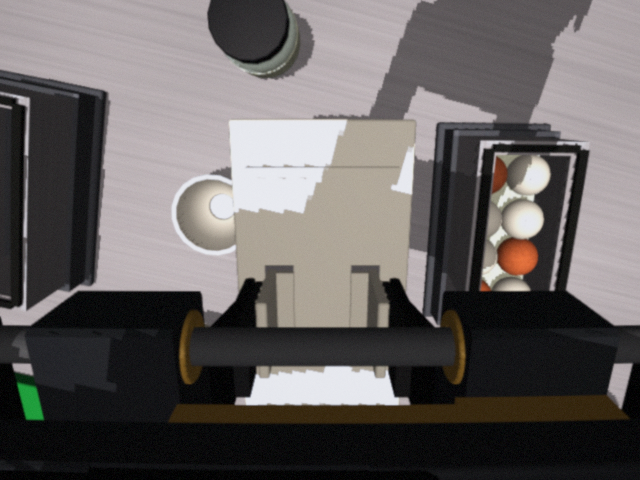

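The wrist view shows the held cover (325,260) level and parallel to the egg tub (about 520,240). Relative to the cover, the tub is at (-19.7, +136.5) mm with matching yaw (13.7°), and its gasket top is at about 0.081. Next I move over it and come down to just above the mouth.

>>> drive_tool(
  commands=[
    {"dx": 0.43, "dy": 0, "dz": -0.042, "wx": 0, "wy": 0, "wz": 0, "grip": 40},
    {"dx": 0.858, "dy": 0, "dz": -0.083, "wx": 0, "wy": 0, "wz": 0, "grip": 40},
    {"dx": 0.858, "dy": 0, "dz": -0.083, "wx": 0, "wy": 0, "wz": 0, "grip": 40},
    {"dx": 0.858, "dy": 0, "dz": -0.083, "wx": 0, "wy": 0, "wz": 0, "grip": 40},
    {"dx": 0.43, "dy": 0.3, "dz": -0.042, "wx": 0, "wy": 0, "wz": 0, "grip": 40},
    {"dx": 0, "dy": 0.7, "dz": 0, "wx": 0, "wy": 0, "wz": 0, "grip": 40},
    {"dx": 0, "dy": 0.5, "dz": 0, "wx": 0, "wy": 0, "wz": 0, "grip": 40},
    {"dx": 0, "dy": 0.25, "dz": 0, "wx": 0, "wy": 0, "wz": 0, "grip": 40},
  ],
)

```text
time_s: 9.82
position: [0.5128, 0.219, 0.1407]
tcp_rot: [[-0.238, -0.003, -0.971], [0.971, -0.001, -0.238], [-0.0, -1.0, 0.003]]
force: [-0.2, 1.0, -1.9]
opening: 0.52
```

>>> drive_tool(
  commands=[
    {"dx": 0, "dy": 0, "dz": 0, "wx": 0, "wy": 0, "wz": 0, "grip": 40},
    {"dx": 0, "dy": 0, "dz": 0, "wx": 0, "wy": 0, "wz": 0, "grip": 40},
  ],
)

```text
time_s: 10.07
position: [0.5144, 0.2194, 0.1431]
tcp_rot: [[-0.238, 0.001, -0.971], [0.971, 0.0, -0.238], [-0.0, -1.0, -0.001]]
force: [-0.1, 0.9, -1.1]
opening: 0.519
```

```bash
python3 - <<'E'
from h import *
s=bot.read_state();c=imaging.get_calibration("wrist");p,d=imaging.capture("wrist")
print(s["time_s"],s["position"],s["force"],s["tcp_rot"][:,0])
cv2.imwrite("pics/w3.png",p[:,:,::-1])
P=cloud(d,c,(0,0,640,480))
C=P[np.hypot(P[:,0]-s["position"][0],P[:,1]-s["position"][1])<.1]
print(np.histogram(C[:,2],bins=np.arange(.06,.16,.004)))
print("cover",rect(C,.105,.124)); print("tub",rect(C,.06,.09))
p,d=imaging.capture("side");cv2.imwrite("pics/s3.png",cv2.resize(p[150:260,210:340,::-1],None,fx=5,fy=5,interpolation=cv2.INTER_CUBIC))
E
```

```text
10.075 [0.51436896 0.21935133 0.14308112] [-0.11327283  0.93161109 -1.1088318 ] [-2.38013514e-01  9.71261839e-01 -8.43524513e-05]
(array([    2,     0,     0,     0,   152,     0,     0,     0,     0,
           0,     0,     0,     0,    11, 33936,  3728,   330,   343,
         370,   371,   385,   426,   544,  1154]), array([0.06 , 0.064, 0.068, 0.072, 0.076, 0.08 , 0.084, 0.088, 0.092,
       0.096, 0.1  , 0.104, 0.108, 0.112, 0.116, 0.12 , 0.124, 0.128,
       0.132, 0.136, 0.14 , 0.144, 0.148, 0.152, 0.156]))
cover (array([503.7, 217.6]), array([129. ,  72.4]), 13.62, 37675, np.float64(0.1184))
tub (array([441.4, 202.4]), array([ 0.3, 71.4]), -76.53, 154, np.float64(0.078))
```

View pics/s3.png

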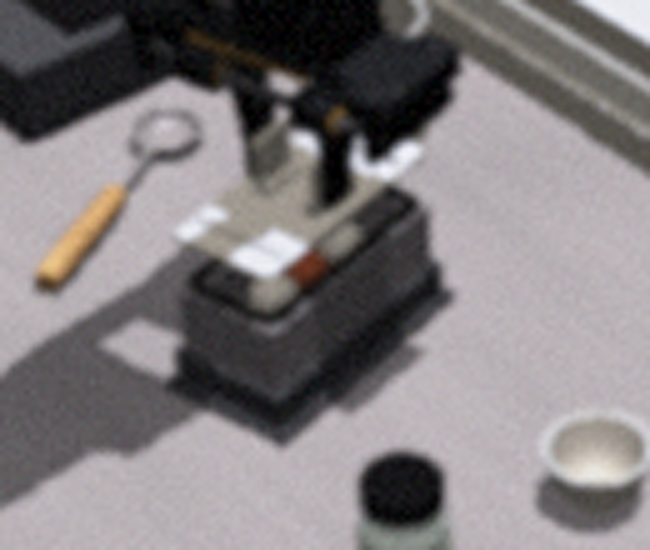

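View pics/w3.png

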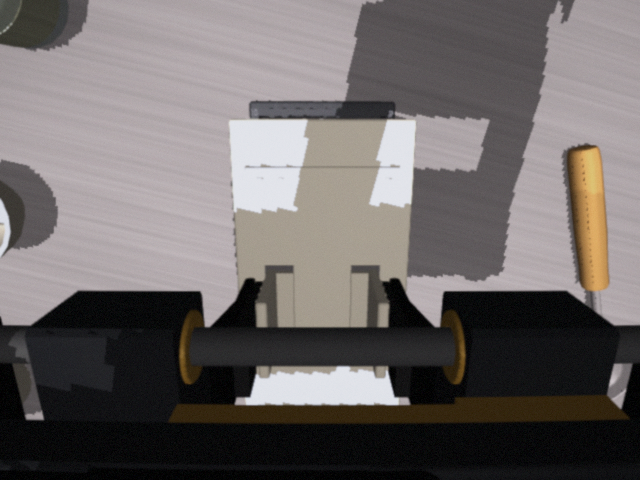

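Side crop: the cover is above the egg tub. Wrist view: the tub's end edge shows evenly behind the cover's end (250–395 against 230–415, row 110). The two end midpoints coincide within 0.5 mm, so it is centred. Lowering.

>>> drive_tool(
  commands=[
    {"dx": 0, "dy": 0.2, "dz": 0, "wx": 0, "wy": 0, "wz": 0, "grip": 40},
    {"dx": 0, "dy": 0.2, "dz": 0, "wx": 0, "wy": 0, "wz": 0, "grip": 40},
    {"dx": 0, "dy": 0.1, "dz": 0, "wx": 0, "wy": 0, "wz": 0, "grip": 40},
    {"dx": 0, "dy": 0.05, "dz": 0, "wx": 0, "wy": 0, "wz": 0, "grip": 40},
    {"dx": 0, "dy": 0.05, "dz": 0, "wx": 0, "wy": 0, "wz": 0, "grip": 40},
    {"dx": 0, "dy": 0, "dz": 0, "wx": 0, "wy": 0, "wz": 0, "grip": 40},
    {"dx": 0, "dy": 0, "dz": 0, "wx": 0, "wy": 0, "wz": 0, "grip": 40},
  ],
)

```text
time_s: 11.05
position: [0.5138, 0.2195, 0.1187]
tcp_rot: [[-0.238, 0.0, -0.971], [0.971, 0.0, -0.238], [-0.0, -1.0, -0.0]]
force: [-0.4, 0.5, -1.9]
opening: 0.519
```

>>> drive_tool(
  commands=[
    {"dx": 0, "dy": 0.025, "dz": 0, "wx": 0, "wy": 0, "wz": 0, "grip": 40},
    {"dx": 0, "dy": 0.025, "dz": 0, "wx": 0, "wy": 0, "wz": 0, "grip": 40},
    {"dx": 0, "dy": 0.025, "dz": 0, "wx": 0, "wy": 0, "wz": 0, "grip": 40},
    {"dx": 0, "dy": 0.025, "dz": 0, "wx": 0, "wy": 0, "wz": 0, "grip": 40},
    {"dx": 0, "dy": 0, "dz": 0, "wx": 0, "wy": 0, "wz": 0, "grip": 40},
  ],
)

```text
time_s: 11.68
position: [0.5136, 0.2194, 0.1144]
tcp_rot: [[-0.238, -0.0, -0.971], [0.971, -0.0, -0.238], [0.0, -1.0, 0.0]]
force: [0.9, -0.8, -2.2]
opening: 0.523
```

>>> drive_tool(
  commands=[
    {"dx": 0, "dy": 0.025, "dz": 0, "wx": 0, "wy": 0, "wz": 0, "grip": 40},
    {"dx": 0, "dy": 0.025, "dz": 0, "wx": 0, "wy": 0, "wz": 0, "grip": 40},
    {"dx": 0, "dy": 0, "dz": 0, "wx": 0, "wy": 0, "wz": 0, "grip": 40},
    {"dx": 0, "dy": 0, "dz": 0, "wx": 0, "wy": 0, "wz": 0, "grip": 40},
  ],
)

```text
time_s: 12.18
position: [0.5137, 0.2194, 0.1125]
tcp_rot: [[-0.238, -0.0, -0.971], [0.971, 0.0, -0.238], [0.0, -1.0, 0.0]]
force: [0.4, 0.6, -2.0]
opening: 0.519
```

>>> drive_tool(
  commands=[
    {"dx": 0, "dy": 0.025, "dz": 0, "wx": 0, "wy": 0, "wz": 0, "grip": 40},
    {"dx": 0, "dy": 0.025, "dz": 0, "wx": 0, "wy": 0, "wz": 0, "grip": 40},
    {"dx": 0, "dy": 0, "dz": 0, "wx": 0, "wy": 0, "wz": 0, "grip": 40},
    {"dx": 0, "dy": 0, "dz": 0, "wx": 0, "wy": 0, "wz": 0, "grip": 40},
  ],
)

```text
time_s: 12.68
position: [0.5138, 0.2194, 0.1107]
tcp_rot: [[-0.238, 0.0, -0.971], [0.971, 0.0, -0.238], [-0.0, -1.0, -0.0]]
force: [-0.9, 0.4, -0.0]
opening: 0.525
```

>>> drive_tool(
  commands=[
    {"dx": 0, "dy": 0.025, "dz": 0, "wx": 0, "wy": 0, "wz": 0, "grip": 40},
    {"dx": 0, "dy": 0, "dz": 0, "wx": 0, "wy": 0, "wz": 0, "grip": 40},
    {"dx": 0, "dy": 0, "dz": 0, "wx": 0, "wy": 0, "wz": 0, "grip": 40},
  ],
)

```text
time_s: 13.05
position: [0.5138, 0.2194, 0.1098]
tcp_rot: [[-0.238, 0.0, -0.971], [0.971, 0.0, -0.238], [-0.0, -1.0, -0.0]]
force: [-0.8, -0.4, 2.5]
opening: 0.523
```

>>> drive_tool(
  commands=[
    {"dx": 0, "dy": 0.025, "dz": 0, "wx": 0, "wy": 0, "wz": 0, "grip": 40},
    {"dx": 0, "dy": 0, "dz": 0, "wx": 0, "wy": 0, "wz": 0, "grip": 40},
    {"dx": 0, "dy": 0.025, "dz": 0, "wx": 0, "wy": 0, "wz": 0, "grip": 40},
    {"dx": 0, "dy": 0, "dz": 0, "wx": 0, "wy": 0, "wz": 0, "grip": 40},
    {"dx": 0, "dy": 0, "dz": 0, "wx": 0, "wy": 0, "wz": 0, "grip": 40},
  ],
)

```text
time_s: 13.68
position: [0.5138, 0.2195, 0.108]
tcp_rot: [[-0.238, 0.0, -0.971], [0.971, 0.0, -0.238], [-0.0, -1.0, -0.0]]
force: [-1.1, -0.5, 6.3]
opening: 0.517
```

>>> drive_tool(
  commands=[
    {"dx": 0, "dy": 0.02, "dz": 0, "wx": 0, "wy": 0, "wz": 0, "grip": 40},
    {"dx": 0, "dy": 0, "dz": 0, "wx": 0, "wy": 0, "wz": 0, "grip": 40},
    {"dx": 0, "dy": 0, "dz": 0, "wx": 0, "wy": 0, "wz": 0, "grip": 40},
  ],
)

```text
time_s: 14.05
position: [0.5138, 0.2195, 0.1074]
tcp_rot: [[-0.239, 0.0, -0.971], [0.971, 0.0, -0.239], [-0.0, -1.0, -0.0]]
force: [-2.0, -0.7, 7.9]
opening: 0.523
```

It is now pressing with about 9.6 N. Letting the tabs go.

>>> drive_tool(
  commands=[
    {"dx": 0, "dy": 0, "dz": 0, "wx": 0, "wy": 0, "wz": 0, "grip": 50},
    {"dx": 0, "dy": 0, "dz": 0, "wx": 0, "wy": 0, "wz": 0, "grip": 56},
    {"dx": 0, "dy": 0, "dz": 0, "wx": 0, "wy": 0, "wz": 0, "grip": 62},
    {"dx": 0, "dy": 0, "dz": 0, "wx": 0, "wy": 0, "wz": 0, "grip": 70},
    {"dx": 0, "dy": 0, "dz": 0, "wx": 0, "wy": 0, "wz": 0, "grip": 80},
    {"dx": 0, "dy": 0, "dz": 0, "wx": 0, "wy": 0, "wz": 0, "grip": 85},
  ],
)

```text
time_s: 14.8
position: [0.5136, 0.2194, 0.1064]
tcp_rot: [[-0.238, -0.0, -0.971], [0.971, -0.0, -0.238], [0.0, -1.0, 0.0]]
force: [-0.1, -0.7, 0.2]
opening: 0.931
```

>>> drive_tool(
  commands=[
    {"dx": 0, "dy": -0.2, "dz": 0, "wx": 0, "wy": 0, "wz": 0, "grip": 85},
    {"dx": 0, "dy": -0.5, "dz": 0, "wx": 0, "wy": 0, "wz": 0, "grip": 85},
    {"dx": 0, "dy": -0.8, "dz": 0, "wx": 0, "wy": 0, "wz": 0, "grip": 85},
    {"dx": 0, "dy": -0.8, "dz": 0, "wx": 0, "wy": 0, "wz": 0, "grip": 85},
    {"dx": 0, "dy": -0.8, "dz": 0, "wx": 0, "wy": 0, "wz": 0, "grip": 85},
    {"dx": 0, "dy": -0.3, "dz": 0, "wx": 0, "wy": 0, "wz": 0, "grip": 85},
    {"dx": 0, "dy": 0, "dz": 0, "wx": 0, "wy": 0, "wz": 0, "grip": 85},
    {"dx": 0, "dy": 0, "dz": 0, "wx": 0, "wy": 0, "wz": 0, "grip": 85},
  ],
)

```text
time_s: 15.8
position: [0.5129, 0.2192, 0.2415]
tcp_rot: [[-0.238, -0.003, -0.971], [0.971, -0.001, -0.238], [0.0, -1.0, 0.003]]
force: [-0.6, -0.5, -0.1]
opening: 0.979
```

```bash
python3 - <<'E'
from h import *
s=bot.read_state();c=imaging.get_calibration("wrist");p,d=imaging.capture("wrist")
print(s["time_s"],s["position"],s["force"],s["opening"])
cv2.imwrite("pics/w4.png",p[:,:,::-1])
P=cloud(d,c,(0,0,640,480))
C=P[np.hypot(P[:,0]-.5137,P[:,1]-.219)<.09]
print(np.histogram(C[:,2],bins=np.arange(.06,.13,.004)))
print("plate",rect(C,.074,.09)); print("tabs",rect(C,.1,.13))
Q=C[(C[:,2]>.074)&(C[:,2]<.09)];A=np.c_[Q[:,:2],np.ones(len(Q))];print("slope",np.linalg.lstsq(A,Q[:,2],rcond=None)[0])
a=np.radians(13.7);T=C[(C[:,2]>.095)&(C[:,2]<.13)];y=(T[:,:2]-[.5137,.219])@[-np.sin(a),np.cos(a)]
for m in(y>0,y<0):print("tab y",np.percentile(y[m],[1,10,50,90,99]).round(4),T[m][:,2].max())
E
```

```text
15.8 [0.51285705 0.21920459 0.24148795] [-0.57049638 -0.51416597 -0.05500063] 0.9789459040742912
(array([    0,     0,     0,     0,     7,  6985, 11014,   501,    51,
          55,    53,    58,    61,    75,   525,    41,     0]), array([0.06 , 0.064, 0.068, 0.072, 0.076, 0.08 , 0.084, 0.088, 0.092,
       0.096, 0.1  , 0.104, 0.108, 0.112, 0.116, 0.12 , 0.124, 0.128]))
plate (array([513.9, 219.7]), array([150.3,  73. ]), 13.57, 18482, np.float64(0.0842))
tabs (array([512.7, 219.7]), array([29.8, 59.6]), -76.46, 813, np.float64(0.1185))
slope [0.00039725 0.00057764 0.08411032]
tab y [0.0259 0.026  0.0271 0.0294 0.0306] 0.12164720372970994
tab y [-0.0287 -0.0275 -0.0252 -0.024  -0.024 ] 0.12071584768945151
```

View pics/w4.png

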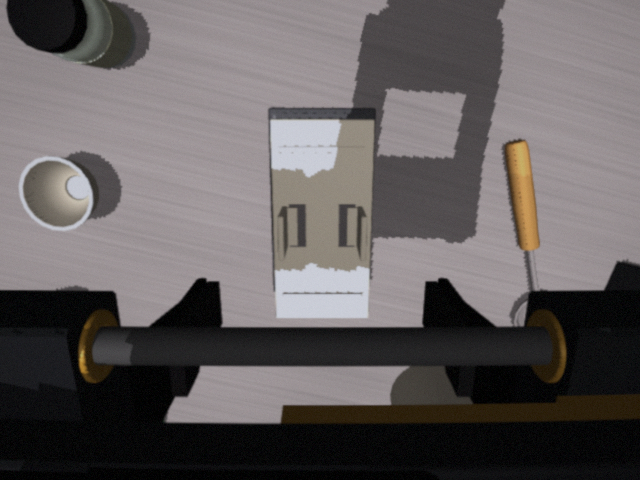

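The tabs measure 59.6 mm across, the same as when clipped at the start (59.5). The plate is level and centred, and 3.7 mm lower than on the first tub, which matches the 3.9 mm from where it met the gasket. It is clipped, so I'm handing in.

```bash
python3 -c "
from rig import workorder
print(workorder.hand_in())"
```

```text
the job is handed in; nothing more can be done
None
```

The cover is clipped onto the tub of eggs and the job is handed in, at about 16 s of the 48 s allowed. The hand-in reports no verdict.

I pinched both tabs to their stops (45.5 mm opening) and lifted the cover off slowly. I lowered it onto the egg tub until it met the gasket, pressed with about 9.6 N, let the tabs go and withdrew.

**Last checks (wrist camera):**
- **Position:** the cover is within about 1 mm of the tub's centre. Its yaw is 13.6° against 13.7° for the tub, and it is level (slope under 0.001).
- **Tabs:** they measure 59.6 mm over their outer faces, against 59.5 mm when clipped at the start, so both have sprung out.
- **Height:** the plate is 3.7 mm lower than it was on the first tub. This agrees with the tub sitting about 3.9 mm low, judged from where the cover met the gasket.
- **Forces and bystanders:** the highest wrist force in the read-outs was about 8 N. The path stayed clear of the bystanders, but I did not measure their positions again at the end.

No check failed or disagreed beyond the 1–2 mm depth-camera offset.

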